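Gauge a bearing bracket and hold it in the corner stop

ROBOT

A 6-joint arm with a two-finger parallel gripper is mounted at the origin on the work surface. World frame = base frame: x ahead of the robot, y to its left, z up, the work surface at z = 0. Lengths are in m, angles in degrees, forces in N, time in s.
With the tool pointing down it reaches from about 0.325 to 0.775 m from the base axis. Payload 5.5 kg.
Tool frame: the origin (TCP) lies at the centre of the arm's flange, where the gripper is bolted on; the fingertips stand 182 mm ahead of it and the grasp point (between the pads) lies 163 mm ahead of it; z points along the fingers, y is the direction in which the jaws open and shut (so a half turn about z gives the same grasp; the last joint's range is limited). The gripper opens to 88 mm and grips with 3 to 60 N. Pads are 20 mm wide; open, the fingers measure 115 mm over their backs; the gripper's body (75 mm by 178 mm) begins 61 mm behind the grasp point.
Start: joints at [-76.014, 5.22, 70.514, -0, 104.267, -3.249], TCP at [0.178, -0.573, 0.405] pointing down, gripper open.
Joint ranges: [-164.24, 164.24], [-49.07, 125.15], [9.68, 141.18], [-86.29, 266.29], [3.28, 154.24], [-151.56, 151.56]. Speed limits (degrees/s): [147.25, 147.25, 172.46, 180, 180, 180].

INTERFACE

Orientations are given as [roll, pitch, yaw] about the fixed x, y, z axes, in that order (R = Rz(yaw) Ry(pitch) Rx(roll)).
In Python, from station import r gives the robot as it stands. The module is installed in compiled form; this text tells all that it offers. Calls block until the motion is done:
- r.reach(position, orientation): joint-space move of the TCP to a pose.
- r.servo_line(position, rotation=None, speed=0.15): straight line of the TCP; rotation=None keeps the orientation; speed is the mean speed in m/s.
- r.move_joints(angles): joint-space move.
- r.let_go() and r.grab(squeeze=None): open the fingers fully, or close them until they stop; squeeze is the grip in N (None keeps the last).
- r.wait(seconds).
- r.inverse_kinematics(position, orientation): joint angles nearest the present ones, or None.
- r.sense(): the state.
- r.snapshot(name): name is "scene" or "side" or "wrist"; returns a dict with "frame" (384x512x3 uint8, red, green, blue), "fx", "fy", "cx", "cy" (pixels), "dist_coeffs" ([k1, k2, p1, p2, k3] as OpenCV has them; the pictures are not rectified), "R" (3x3) and "t" (3): a world point X has camera coordinates R X + t. Camera axes: x right, y down, z forward; pixel columns grow to the right and rows downward; lengths in m; the calibration is good to about 2 mm. A picture is of the moment at which its call begins. There is no depth.
A pose or a line that the arm cannot do raises r.IKError and nothing moves.
- r.hand_in(): hands the job in, once; it reports no verdict.
The state is a dict: "clock": time; "joints": joint angles; "joint_vel": joint speeds; "joint_torque": joint torques, N m; "tcp_pos": TCP position; "orientation": TCP orientation; "contact_force": force on the tool from outside, world axes, zero at the start; "torque": the same for the moment, N m; "opening": finger opening in m.
Only numpy, scipy, OpenCV 4.12 (cv2) and the standard library are available. Lean on these libraries where they do the work, as an engineer would, in place of code of your own. Each camera call takes 0.05 s, during which the arm holds its last target. There are 200 camera calls.

TASK

Check the height of the aluminium bracket where it lies: push the black knob of the red drop gauge down until its brass foot is sprung firmly on the bracket's round boss for a moment, then let the gauge spring back up. Then take the bracket to the blue corner stop, flat on the bench with its long edge along the long fence and its end against the end fence, and press it firmly into the corner so that it bears on both fences at once. Finish while still holding it pressed there, without letting go, and leave the other things on the bench where they are.

Things in the scene. Friction and masses are not known exactly. Their poses are not given: they have to be found in the camera images.
- rib (a point): Loose aluminium bracket, 0.3-0.5 kg: centre of its upright rib, the place to grip. x runs along the bracket to its boss, z up. The rib is 60 long (x), 12 thick (y), 46 high; this point is 33 above the bench, the rib's top 55. The boss's axis is 85 from here in +x. The boss starts under the gauge's foot, the rib clear of it: slide the bracket out towards the gauge's -x before lifting.
- bracket_middle (a point): The same bracket: centre of its base plate, 150 (x) by 80 (y) by 10 thick, 5 above its underside and 35 from the rib's centre in +x; same axes. The round boss (40 diameter, flat top 35 above the bench) stands on the plate 50 from here in +x.
- bracket: The same bracket: the centre of its base plate's underside; same axes (plate 150 along x, 80 along y).
- knob_top (a point): Drop gauge: centre of the flat top of its black push knob (36 diameter), 175 above the bench when up. Pushed straight down with closed fingers it goes 36 to a stop; a spring pushes it back (3 N at the top, 7 N fully down, plus up to 4 N from the foot's own spring when the foot is on the boss).
- spindle (a joint): How far the gauge's knob and spindle are pushed down: 0 up, 0.036 m fully down. The foot reaches the boss at 0.030.
- foot_tip (a point): Centre of the underside of the gauge's brass foot (16 diameter), 65 above the bench when up, on the knob's axis.
- gauge_foot: The brass sprung foot under the gauge's spindle; its origin is on the bench straight below the foot when the gauge is up and moves with the foot. The foot yields up to 10 into the spindle against its own spring (600 N/m): 6 when the knob is fully down on the boss.
- gauge: Drop gauge screwed to the bench: red base block 65 by 80 by 40 high, steel post 132 high, dark cross arm (top 118 above the bench) that carries the spindle. Origin: on the bench straight below the foot. Its x axis points from the foot to the post; the block begins 45 from the foot in +x; the cross arm reaches 14 beyond the foot in -x.
- seat (a point): Blue corner stop screwed to the bench: point on the bench where the middle of the bracket's plate lies once home. The long fence's inner face is 40 from here in -y and runs along x (-93 to +93); the end fence's is 75 from here in +x and runs along y (-40 to +55). Fences 18 thick, 16 high; bare bench inside, open to -x and +y. The bracket may lie either way round.
- corner_stop: The whole corner stop; same origin and axes as the seat.
- long_fence: The blue fence along x of the corner stop, 186 long; its body's origin is the seat point. Friction on the bench and the fences takes part of a push: some 10 to 15 N towards each fence presses firmly.
- end_fence: The blue fence along y of the corner stop, 95 long; its body's origin is the seat point.
- spray_can: Bystander: yellow spray can, 52 diameter, 150 high, upright; origin at its underside.
- screw_pot: Bystander: red plastic cup, 56 diameter, 55 high, upright; origin at its underside.
- wrench: Bystander: steel wrench lying flat; origin under its middle.
- offcut: Bystander: wooden offcut 90 by 45 by 22 high; origin at its underside.
Not all that is in view belongs to the job. Of the things shaped like the corner_stop, the blue one is meant.

How it is judged:
By the outcome, as a careful person would: the job done as asked, in the order asked, and still so for the second after the job is handed in, while the arm keeps its last pose, push and grip.
It also fails if it takes over 72 s, if anything falls off the work surface, if the arm or the gripper's body presses on something with over 40 N, if the wrist force passes 120 N, or if a joint passes its speed limit or range.

## Working session

There is one attempt and no reset: what is moved stays moved. The work goes in short steps, each a Python script; the robot and the scene stay as the last script left them, time stands still between calls to the robot, and variables do not carry over. Pictures are saved under pics/ and viewed, about 8 in all and at most 12, crops included, and the job is handed in when it is done.

```bash
mkdir -p pics; cat > h.py <<'E'
import numpy as np, cv2
from station import r
def snap(n,f):
    s=r.snapshot(n); cv2.imwrite('pics/%s.png'%f,s['frame'][:,:,::-1]); np.save('pics/%s.npy'%f,s,allow_pickle=True); return s
def load(f): return np.load('pics/%s.npy'%f,allow_pickle=True).item()
def K(s): return np.array([[s['fx'],0,s['cx']],[0,s['fy'],s['cy']],[0,0,1.]])
def ray(s,uv,z):
    p=cv2.undistortPoints(np.array(uv,float).reshape(-1,1,2),K(s),np.array(s['dist_coeffs'],float))[:,0]
    R=np.array(s['R']);t=np.array(s['t']);c=-R.T@t
    d=np.c_[p,np.ones(len(p))]@R
    return c+d*((np.asarray(z)-c[2])/d[:,2])[:,None]
def proj(s,X):
    return cv2.projectPoints(np.array(X,float).reshape(-1,3),cv2.Rodrigues(np.array(s['R'],float))[0],np.array(s['t'],float),K(s),np.array(s['dist_coeffs'],float))[0][:,0]
E
python3 - <<'E'
from h import *
a=snap('scene','a');b=snap('side','b')
for s in(a,b): print(-np.array(s['R']).T@s['t'], np.array(s['R'])[2],s['fx'])
im=np.vstack([a['frame'],b['frame']])
print(r.sense())
E
```

```text
[1.51465417 0.4968207  0.92039942] [-0.71544467 -0.36011118 -0.59871433] 469.5585633141559
[-0.03997173  0.91947437  0.77050896] [ 0.48644463 -0.70904136 -0.51052127] 419.9604659050975
{'clock': 0.1, 'joints': array([-7.60148757e+01,  5.25971017e+00,  7.05737143e+01,  6.23935990e-05,
        1.04266467e+02, -3.24979142e+00]), 'joint_vel': array([ 0.03124889, -0.12801824, -0.1564609 , -0.03133594,  0.09052027,
        0.03838692]), 'joint_torque': array([ 2.30717080e-03, -4.47858560e+01, -4.07570243e+01,  7.01423083e-02,
        2.84639635e-02, -1.24095918e-04]), 'tcp_pos': array([ 0.17777567, -0.57312027,  0.40362258]), 'orientation': array([-1.79900273e+02, -5.72314664e-03,  1.72349260e+01]), 'contact_force': array([-0.33771336,  0.32212594, -0.14454348]), 'torque': array([0.01552668, 0.00542837, 0.028314  ]), 'opening': 0.08795708583976787}
```

View pics/a.png

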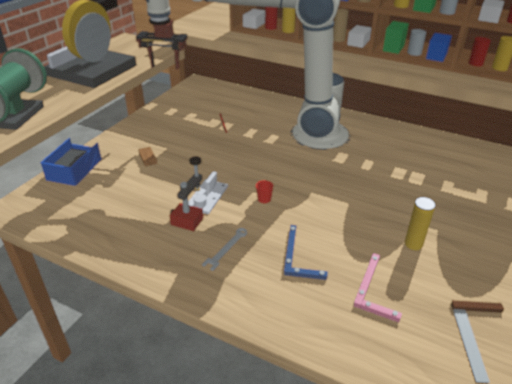

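View pics/b.png

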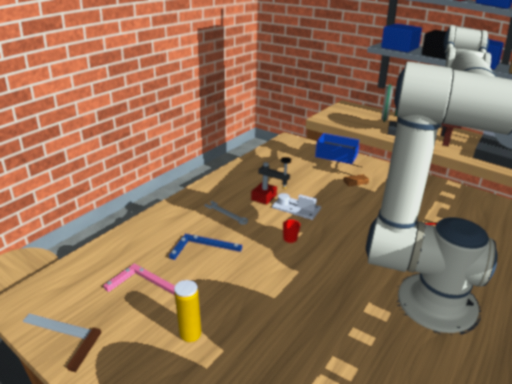

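Picture 1 (scene): red gauge about (188,205) with knob at (196,160), bracket at (207,193), blue stop with its corner at (288,272), pink stop with its corner at (362,303). Picture 2 (side): gauge (265,190), knob (286,161), bracket (297,205), blue stop corner (187,237), pink corner (135,267). The blue stop is the one meant; the pink one is a decoy. I'll get rough positions first, then look closer with the wrist camera.

```bash
python3 - <<'E'
from h import *
a=load('a');b=load('b')
print('knob',ray(a,[(196,160)],[.175]),ray(b,[(286,160)],[.175]))
print('rib top',ray(a,[(211,180)],[.055]),ray(b,[(307,198)],[.055]))
print('blue a: arm end, corner, arm end',ray(a,[(292,227),(288,272),(325,274)],[.016]*3).round(3).tolist())
print('blue b',ray(b,[(241,247),(187,237),(172,256)],[.016]*3).round(3).tolist())
print('pot,can',ray(a,[(264,199),(416,247)],[0,0]).round(3).tolist(),'offcut',ray(a,[(147,156)],[.02]))
w=r.snapshot('wrist'); s=r.sense()
C=-np.array(w['R']).T@w['t']; print('wrist cam',C,np.array(w['R'])[2],w['fx'],s['tcp_pos'])
A=a['frame'];B=b['frame']
rz=lambda im:cv2.resize(im,(400,300),interpolation=cv2.INTER_CUBIC)
m=np.vstack([np.hstack([rz(A[150:240,150:270]),rz(A[220:295,260:360])]),np.hstack([rz(B[145:235,235:355]),rz(B[215:275,165:245])])])
cv2.imwrite('pics/c.png',m[:,:,::-1])
E
```

```text
knob [[ 0.59355764 -0.16579174  0.175     ]] [[ 0.58445425 -0.1649573   0.175     ]]
rib top [[ 0.51867548 -0.16890611  0.055     ]] [[ 0.50013115 -0.17572509  0.055     ]]
blue a: arm end, corner, arm end [[0.562, 0.129, 0.016], [0.727, 0.19, 0.016], [0.69, 0.278, 0.016]]
blue b [[0.547, 0.13, 0.016], [0.707, 0.19, 0.016], [0.678, 0.283, 0.016]]
pot,can [[0.465, -0.009, 0.0], [0.462, 0.466, 0.0]] offcut [[ 0.46034893 -0.46907407  0.02      ]]
wrist cam [ 0.2512641  -0.55141113  0.3833734 ] [-0.27143125 -0.08117292 -0.95902869] 324.9561037853717 [ 0.17777292 -0.57311649  0.40377209]
```

View pics/c.png

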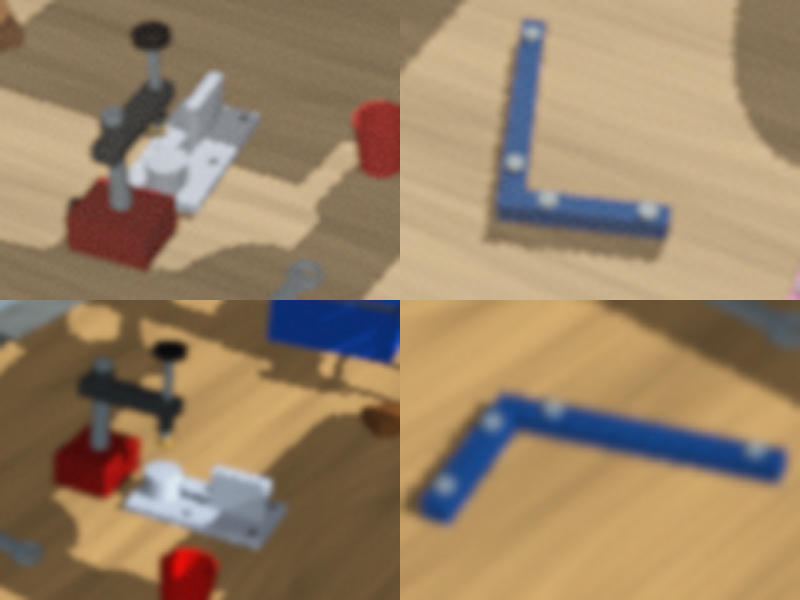

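Picture 3 (mosaic): the blue L at scene (288,272) is the corner stop, with its long fence running to the upper left. The gauge shows its knob, post and red block, and the bracket's boss is under the foot. Next, wrist views from above both places.

```bash
python3 - <<'E'
from h import *
r.reach([0.54,-0.17,0.42],[180,0,17.2]); w1=snap('wrist','w1')
r.reach([0.61,0.2,0.42],[180,0,17.2]); w2=snap('wrist','w2')
print(r.sense()['clock'])
rz=lambda im:cv2.resize(im,(800,600),interpolation=cv2.INTER_CUBIC)
cv2.imwrite('pics/w1b.png',rz(w1['frame'])[:,:,::-1]);cv2.imwrite('pics/w2b.png',rz(w2['frame'])[:,:,::-1])
E
```

```text
3.6167
```

View pics/w1b.png

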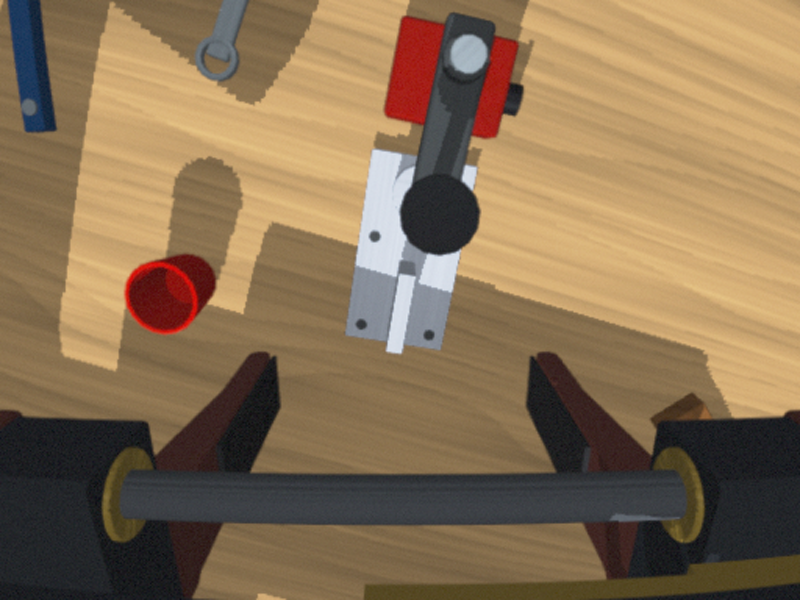

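View pics/w2b.png

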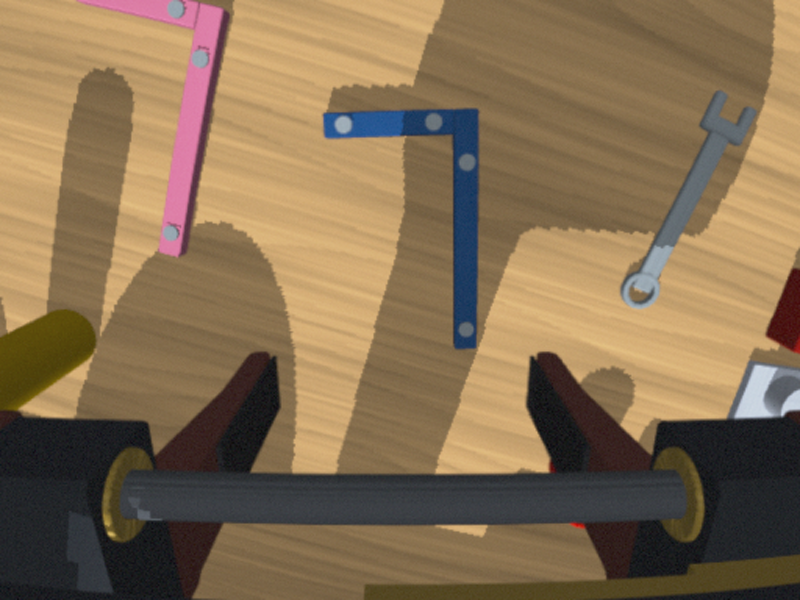

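Picture 4 (w1, 800 px scale): knob disc centre (440,214), post (469,54), plate corners (374,150), (347,336), (441,349), rib top from (394,352) to (407,275), pot (165,295). Picture 5 (w2): blue long fence vertical, with its outer corner at (478,110) and end at (466,348); end fence tip at (325,125); inner corner about (454,137). The pink stop is at the left.

```bash
python3 - <<'E'
from h import *
w1=load('w1');w2=load('w2');a=load('a');b=load('b')
f=512/800
P=lambda w,l,z:ray(w,np.array(l,float)*f,[z]*len(l))
print('knob',P(w1,[(440,214)],.175).round(4)); 
post=P(w1,[(469,54)],.132)[0]; kn=P(w1,[(440,214)],.175)[0]; d=post-kn; print('post',post.round(4),'d',np.hypot(*d[:2]),'yaw',np.degrees(np.arctan2(d[1],d[0])))
rt=P(w1,[(387,351),(402,354),(415,276),(400,274)],.055); print('rib',rt.round(4).tolist())
c=rt.mean(0); dd=(rt[2]+rt[3]-rt[0]-rt[1]); y=np.arctan2(dd[1],dd[0]); print('ribc',c.round(4),'len',np.hypot(*dd[:2])/2,'yaw',np.degrees(y))
pl=P(w1,[(374,150),(347,335),(441,349)],.010); e=pl[0]-pl[1];g=pl[1]-pl[2]; mid=(pl[0]+pl[2])/2
print('plate',pl.round(4).tolist(),np.hypot(*e[:2]),np.hypot(*g[:2]),'yaw',np.degrees(np.arctan2(e[1],e[0])),'mid',mid,'rib from mid',mid[:2]-.035*np.array([np.cos(y),np.sin(y)]))
print('boss from rib',c[:2]+.085*np.array([np.cos(y),np.sin(y)]))
print('knob scene/side',ray(a,[(195.7,160.5)],[.175]),ray(b,[(286,160)],[.175]))
# fit corner stop to blue mask
from scipy.optimize import minimize
hsv=cv2.cvtColor(w2['frame'],cv2.COLOR_RGB2HSV)
m=cv2.inRange(hsv,(105,120,40),(125,255,255)); 
n,l,st,ce=cv2.connectedComponentsWithStats(m); k=1+np.argmax(st[1:,4]); m=cv2.morphologyEx((l==k).astype(np.uint8)*255,cv2.MORPH_CLOSE,np.ones((9,9)));print(st[k])
def box(x0,x1,y0,y1): return np.array([(x,y,z) for x in(x0,x1) for y in(y0,y1) for z in(0,.016)])
bx=[box(-.093,.093,-.058,-.040),box(.075,.093,-.040,.055)]
def cost(p):
    c,s=np.cos(p[2]),np.sin(p[2]);R=np.array([[c,-s,0],[s,c,0],[0,0,1]]);q=np.zeros(m.shape,np.uint8)
    for B in bx:
        h=cv2.convexHull(proj(w2,B@R.T+[p[0],p[1],0]).astype(np.float32)); cv2.fillConvexPoly(q,np.round(h*16).astype(np.int32),255,cv2.LINE_AA,4)
    return np.abs(cv2.GaussianBlur(q,(5,5),1).astype(float)-cv2.GaussianBlur(m,(5,5),1)).sum()/255
o=P(w2,[(478,110),(466,348),(325,125),(454,137),(455,348),(325,138)],.016);print('stop pts',o.round(4).tolist())
v=o[3]-o[4];y=np.arctan2(v[1],v[0]);X=np.array([np.cos(y),np.sin(y)]);Y=np.array([-X[1],X[0]])
p0=[*(o[3][:2]-.075*X+.04*Y),y]
res=minimize(cost,p0,method='Nelder-Mead',options=dict(initial_simplex=[p0,np.add(p0,[.006,0,0]),np.add(p0,[0,.006,0]),np.add(p0,[0,0,.04])]))
print('p0',p0,cost(p0),'fit',res.x,res.fun,'yaw',np.degrees(res.x[2]))
E
```

```text
knob [[ 0.5921 -0.1729  0.175 ]]
post [ 0.6673 -0.1665  0.132 ] d 0.07542312922134704 yaw 4.845075205172776
rib [[0.4748, -0.1798, 0.055], [0.4758, -0.191, 0.055], [0.5346, -0.1823, 0.055], [0.5329, -0.1719, 0.055]]
ribc [ 0.5045 -0.1813  0.055 ] len 0.059002563039771215 yaw 8.043446365185533
plate [[0.6072, -0.1286, 0.01], [0.4605, -0.1485, 0.01], [0.4716, -0.2258, 0.01]] 0.14798614612061556 0.07816925116199931 yaw 7.702591596480678 mid [ 0.53939761 -0.17723137  0.01      ] rib from mid [ 0.50474193 -0.18212871]
boss from rib [ 0.58869681 -0.16936238]
knob scene/side [[ 0.59612851 -0.16513488  0.175     ]] [[ 0.58445425 -0.1649573   0.175     ]]
[ 207   70   99  153 2985]
stop pts [[0.7272, 0.1771, 0.016], [0.5512, 0.1257, 0.016], [0.6847, 0.2796, 0.016], [0.704, 0.1877, 0.016], [0.5485, 0.1343, 0.016], [0.6758, 0.2772, 0.016]]
p0 [np.float64(0.6201031914245262), np.float64(0.20113684100696988), np.float64(0.33086485257741516)] 984.5843137254902 fit [0.6219335  0.20252569 0.32142947] 786.6313725490196 yaw 18.41655203764505
```

```bash
python3 - <<'E'
from h import *
for n,seed in(('w1',(281,137)),('a',(196,160)),('b',(286,161))):
    s=load(n); g=s['frame'].max(2); x,y=seed
    h=60 if n=='w1' else 14
    sub=g[y-h:y+h,x-h:x+h]; m=(sub<55).astype(np.uint8)
    if n=='w1': m=cv2.morphologyEx((sub<60).astype(np.uint8),cv2.MORPH_OPEN,cv2.getStructuringElement(cv2.MORPH_ELLIPSE,(37,37)))
    k,l,st,ce=cv2.connectedComponentsWithStats(m); j=l[h,h]; 
    print(n,j,st[j],ce[j]+[x-h,y-h],ray(s,[ce[j]+[x-h,y-h]],[.175 if n=='w1' else .171]).round(4))
w2=load('w2')
im=w2['frame'].copy()
p=[.6219,.2025,.3214];c,s_=np.cos(p[2]),np.sin(p[2]);R=np.array([[c,-s_,0],[s_,c,0],[0,0,1]])
L=np.array([(-.093,-.058),(.093,-.058),(.093,.055),(.075,.055),(.075,-.04),(-.093,-.04)])
crop=cv2.resize(im[50:240,190:330],None,fx=4,fy=4,interpolation=cv2.INTER_CUBIC)
for z,col in((0,(255,255,0)),(.016,(0,255,0))):
    q=proj(w2,np.c_[L,np.full(6,z)]@R.T+[p[0],p[1],0]); q=(q-[190,50])*4+1.5
    cv2.polylines(crop,[np.round(q).astype(int)],True,col,1)
k=load('a')
d=cv2.resize(k['frame'][145:175,180:220],(240,180));crop2=np.zeros((760,800,3),np.uint8);crop2[:,:560]=crop;crop2[:180,560:]=d;crop2[200:380,560:]=cv2.resize(load('b')['frame'][145:175,266:306],(240,180))
cv2.imwrite('pics/d.png',cv2.resize(crop2[:600],None,fx=1,fy=1)[:,:,::-1])
E
```

```text
w1 1 [  37   34   48   51 1917] [281.08815858 136.58372457] [[ 0.5922 -0.1725  0.175 ]]
a 1 [ 9 11  9  7 54] [195.12962963 160.25925926] [[ 0.5909 -0.1708  0.171 ]]
b 1 [ 9 11  9  5 36] [285.30555556 159.94444444] [[ 0.5907 -0.1712  0.171 ]]
```

View pics/d.png

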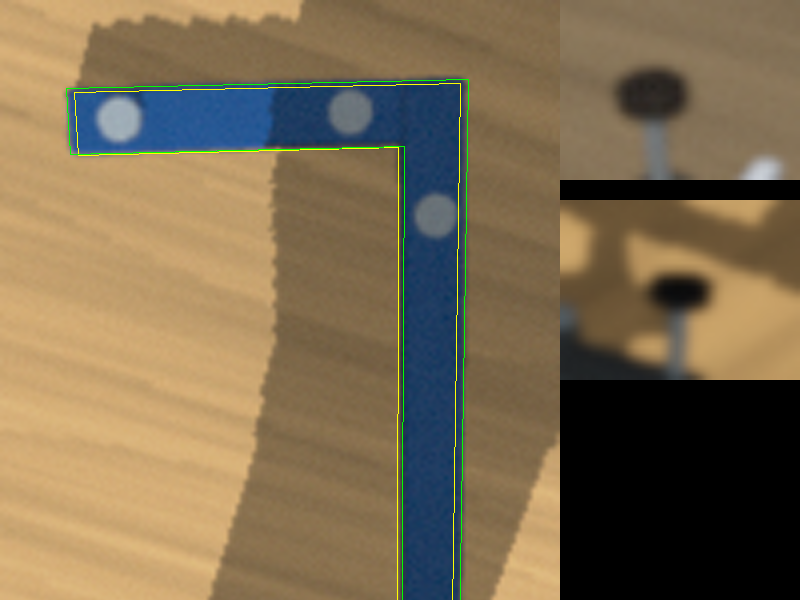

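Picture 6: the projected stop outline matches the blue L to about 1 mm, giving the seat at (0.622, 0.2025) with yaw 18.4°. The knob estimates from all three cameras agree at (0.591, -0.1715). Now the gauge push, with the tool turned half round so the wrist camera faces away from the gauge.

```bash
cat > push.py <<'E'
from h import *
K0=[.5912,-.1715]; O=[180,0,-172.1]
r.grab(10)
r.reach([*K0,.41],O); r.wait(.3); s=r.sense(); print(s['clock'],s['joints'].round(1),s['contact_force'].round(2),s['opening'])
f0=s['contact_force'][2]
r.servo_line([*K0,.362],speed=.06)
z=.362; log=[]
while z>.316:
    z-=.004 if z>.33 else .001
    r.servo_line([*K0,z],speed=.03); s=r.sense(); f=s['contact_force'][2]-f0
    log.append((round(z,4),round(float(s['tcp_pos'][2]),4),round(float(f),1)))
    if f>10.5: break
r.wait(.7); s=r.sense(); log.append((s['tcp_pos'].round(4).tolist(),(s['contact_force']).round(1).tolist()))
snap('side','p1'); snap('scene','p2')
r.servo_line([*K0,.362],speed=.06); s=r.sense(); log.append(s['contact_force'].round(1).tolist())
r.servo_line([*K0,.41],speed=.15); print(*log,sep='\n'); print(r.sense()['clock'])
E
python3 push.py
```

```text
8.2583 [ -19.3    7.7   67.3   -0.   105.  -117.2] [ 0.42 -0.45  0.14] 0.0007445892008998281
(0.358, 0.3579, -0.7)
(0.354, 0.3543, 1.5)
(0.35, 0.35, 2.6)
(0.346, 0.3459, 3.0)
(0.342, 0.3418, 3.2)
(0.338, 0.3379, 3.3)
(0.334, 0.334, 4.7)
(0.33, 0.3301, 4.4)
(0.329, 0.3293, 4.4)
(0.328, 0.3281, 4.5)
(0.327, 0.3273, 5.5)
(0.326, 0.3265, 6.9)
(0.325, 0.3256, 6.5)
(0.324, 0.3248, 6.8)
(0.323, 0.324, 8.1)
(0.322, 0.3231, 8.9)
(0.321, 0.3223, 9.0)
(0.32, 0.3215, 10.1)
(0.319, 0.3213, 11.6)
([0.591, -0.1714, 0.3213], [-0.6, 0.1, 12.9])
[-0.1, -1.0, 0.8]
16.3583
```

The gauge push worked: the force slope rises at z≈0.327 (foot on boss, 30 mm down), the stop came at 0.3213 with about 12.9 N, and it was held 0.7 s and released. Now grasp, slide out and lift.

```bash
cat > grasp.py <<'E'
from h import *
O=[180,0,-172.1]; yb=np.radians(7.9); X=np.array([np.cos(yb),np.sin(yb)])
p=np.array([.5046,-.1817])
r.let_go()
r.reach([*p,.40],O); r.servo_line([*p,.28],speed=.15); r.servo_line([*p,.197],speed=.08)
r.wait(.2); s=r.sense(); print(s['contact_force'].round(2)); 
r.grab(40); r.wait(.3); s=r.sense(); print('grab',s['clock'],s['opening'],s['tcp_pos'].round(4),s['contact_force'].round(1))
q=p-.095*X; r.servo_line([*q,.1975],speed=.06); s=r.sense(); print('slid',s['tcp_pos'].round(4),s['contact_force'].round(1),s['opening'])
r.servo_line([*q,.30],speed=.1); r.wait(.2); s=r.sense(); print('lift',s['clock'],s['tcp_pos'].round(4),s['contact_force'].round(1),s['opening'])
w=snap('side','g1'); 
A=w['frame'][130:270,190:380]; cv2.imwrite('pics/g1c.png',cv2.resize(A,None,fx=4,fy=4,interpolation=cv2.INTER_CUBIC)[:,:,::-1])
E
python3 grasp.py
```

```text
[-0.6  -0.74 -0.12]
grab 21.9583 0.011930842246028067 [ 0.5046 -0.1816  0.197 ] [-0.7  2.8  1. ]
slid [ 0.4107 -0.1947  0.1975] [-0.6 -0.5 -4.5] 0.01174718577533151
lift 25.0667 [ 0.4104 -0.1947  0.2993] [-0.6  0.7 -3.3] 0.011673424629737392
```

View pics/g1c.png

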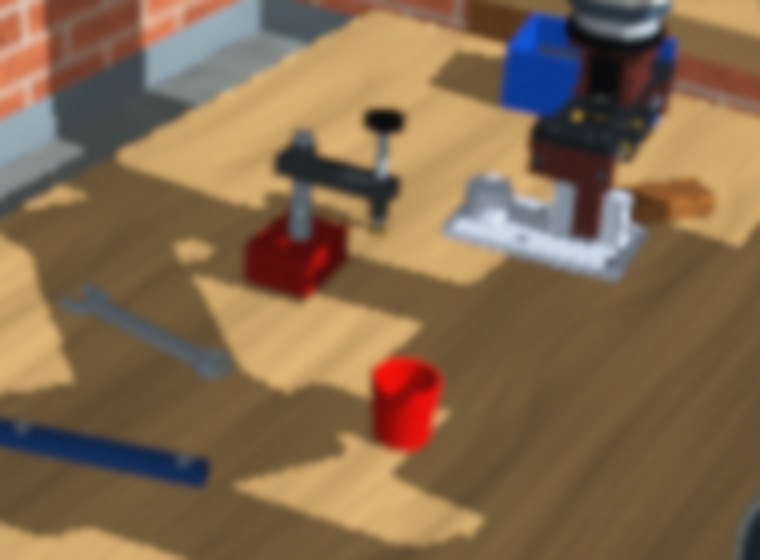

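Picture 7 (side crop): the bracket is held level by its rib at about (585,210) and clear of the gauge, with the gauge back up and the pot undisturbed. Now carry it to the stop, hover, and check.

```bash
cat > carry.py <<'E'
from h import *
ys=np.radians(18.4);X=np.array([np.cos(ys),np.sin(ys)]);Y=np.array([-X[1],X[0]]);S=np.array([.622,.2025]);O=[180,0,18.4-180]
g=S-.047*X+.012*Y
r.servo_line([.42,.0,.30],speed=.2)
r.servo_line([*g,.30],rotation=O,speed=.2)
r.servo_line([*g,.202],speed=.1); r.wait(.3); s=r.sense(); print(s['clock'],s['joints'].round(1),s['tcp_pos'].round(4),s['orientation'].round(2),s['contact_force'].round(2),s['torque'].round(2),s['opening'])
a=snap('scene','h1');b=snap('side','h2')
rz=lambda im:cv2.resize(im,(600,300),interpolation=cv2.INTER_CUBIC)
cv2.imwrite('pics/h.png',np.vstack([rz(a['frame'][220:290,230:370]),rz(b['frame'][210:280,150:290])])[:,:,::-1])
E
python3 carry.py
```

```text
29.0833 [ 15.9   9.4  86.6   0.   83.9 -92.5] [0.5737 0.1991 0.2025] [ 1.800e+02  4.000e-02 -1.616e+02] [-1.25 -0.66 -3.23] [-0.    0.01  0.04] 0.01174876590504798
```

View pics/h.png

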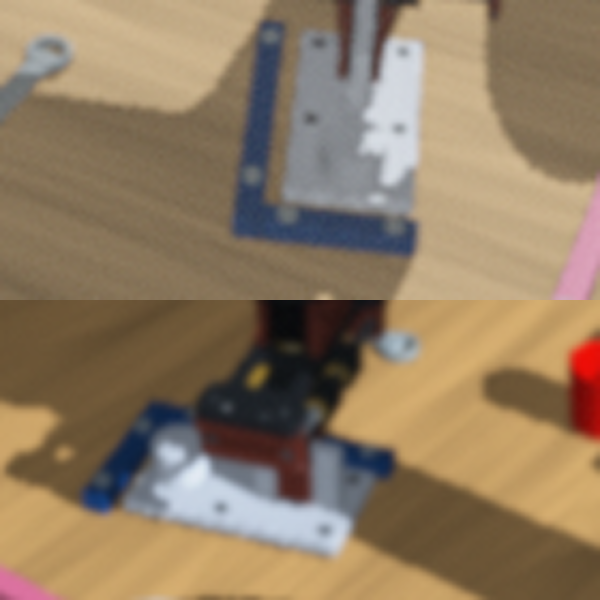

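Picture 8: the bracket hovers inside the blue stop, parallel to both fences, with a gap of about 12 mm to the long fence (scene crop x 285 vs 270) and a similar gap to the end fence. Now lower and press, guided by force.

```bash
cat > seat.py <<'E'
from h import *
ys=np.radians(18.4);X=np.array([np.cos(ys),np.sin(ys)]);Y=np.array([-X[1],X[0]])
t=np.array([.622,.2025])-.047*X+.012*Y
f0=r.sense()['contact_force'].copy(); z=.202
def st():
    s=r.sense();f=s['contact_force']-f0;d=s['tcp_pos'][:2]-[.622,.2025]
    return f[:2]@X,f[:2]@Y,f[2],s['torque'][2],d@X+.035,d@Y,s
def show(n):
    q=st();print(n,'t=%.2f fx=%.1f fy=%.1f fz=%.1f tz=%.2f dx=%.4f dy=%.4f z=%.4f'%(q[6]['clock'],*q[:6],q[6]['tcp_pos'][2]))
while z>.193:
    z-=.0005; r.servo_line([*t,z],speed=.02)
    if st()[2]>2: break
show('down z=%.4f'%z)
def push(D,i,F,maxd,step=.001):
    global t
    n=0
    while n<maxd:
        h=step if abs(st()[i])<3 else .0004
        t=t+D*h; n+=h; r.servo_line([*t,z],speed=.02)
        if -st()[i]*(1 if i==0 else -1)>F: break
    show('push%d n=%.4f'%(i,n))
push(X,0,6,.02); push(-Y,1,12,.02); push(X,0,13,.01); push(-Y,1,13,.006); r.wait(.4); show('hold')
np.save('t.npy',[*t,z,*f0])
E
python3 seat.py
```

```text
down z=0.1965 t=31.93 fx=-2.6 fy=1.4 fz=3.7 tz=0.01 dx=-0.0120 dy=0.0120 z=0.1970
push0 n=0.0090 t=37.18 fx=-6.1 fy=0.2 fz=8.2 tz=0.02 dx=-0.0030 dy=0.0120 z=0.1970
push1 n=0.0150 t=46.18 fx=-1.9 fy=12.7 fz=10.1 tz=0.18 dx=-0.0027 dy=-0.0008 z=0.1972
push0 n=0.0022 t=47.18 fx=-13.6 fy=13.2 fz=14.3 tz=0.24 dx=-0.0018 dy=-0.0007 z=0.1971
push1 n=0.0004 t=47.43 fx=-13.2 fy=14.7 fz=14.9 tz=0.16 dx=-0.0018 dy=-0.0009 z=0.1972
hold t=47.83 fx=-13.7 fy=14.1 fz=14.3 tz=0.20 dx=-0.0018 dy=-0.0008 z=0.1972
```

Both pushes read about 14 N, but the downforce has grown to 14 N, so bench friction could account for part of the X reading. I'll relieve the downforce, then check that the bracket really is blocked by both fences.

```bash
cat > seat2.py <<'E'
from h import *
ys=np.radians(18.4);X=np.array([np.cos(ys),np.sin(ys)]);Y=np.array([-X[1],X[0]])
v=np.load('t.npy');t=v[:2];z=v[2];f0=v[3:]
def show(n):
    s=r.sense();f=s['contact_force']-f0;d=s['tcp_pos'][:2]-[.622,.2025]
    print(n,'t=%.2f fx=%.1f fy=%.1f fz=%.1f T=%s dx=%.4f dy=%.4f z=%.4f yaw=%.2f'%(s['clock'],f[:2]@X,f[:2]@Y,f[2],s['torque'].round(2),d@X+.035,d@Y,s['tcp_pos'][2],s['orientation'][2]),s['opening'].round(4)); return f
for i in range(4):
    if show('up')[2]<5: break
    z+=.0004; r.servo_line([*t,z],speed=.02)
for i in range(8):
    f=show('x')
    if -f[:2]@X>14: break
    t=t+X*.0005; r.servo_line([*t,z],speed=.02)
for i in range(4):
    f=show('y')
    if f[:2]@Y>14: break
    t=t-Y*.0004; r.servo_line([*t,z],speed=.02)
np.save('t.npy',[*t,z,*f0])
a=snap('scene','k1');b=snap('side','k2')
rz=lambda im:cv2.resize(im,(600,300),interpolation=cv2.INTER_CUBIC)
cv2.imwrite('pics/k.png',np.vstack([rz(a['frame'][220:290,230:370]),rz(b['frame'][210:280,150:290])])[:,:,::-1])
E
python3 seat2.py
```

```text
Traceback (most recent call last):
  File "seat2.py", line 8, in <module>
    if show('up')[2]<5: break
       ~~~~^^^^^^
  File "seat2.py", line 6, in show
    print(n,'t=%.2f fx=%.1f fy=%.1f fz=%.1f T=%s dx=%.4f dy=%.4f z=%.4f yaw=%.2f'%(s['clock'],f[:2]@X,f[:2]@Y,f[2],s['torque'].round(2),d@X+.035,d@Y,s['tcp_pos'][2],s['orientation'][2]),s['opening'].round(4)); return f
                                                                                                                                                                                          ^^^^^^^^^^^^^^^^^^
AttributeError: 'float' object has no attribute 'round'
```

```bash
sed -i "s/s\['opening'\].round(4)/round(s['opening'],4)/" seat2.py; python3 seat2.py
```

```text
up t=47.83 fx=-13.7 fy=14.1 fz=14.3 T=[1.54 1.79 0.2 ] dx=-0.0018 dy=-0.0008 z=0.1972 yaw=-161.45 0.0121
up t=48.08 fx=-11.6 fy=13.8 fz=13.0 T=[1.59 1.66 0.2 ] dx=-0.0018 dy=-0.0009 z=0.1971 yaw=-161.45 0.0119
up t=48.33 fx=-11.3 fy=14.2 fz=11.1 T=[1.7  1.47 0.2 ] dx=-0.0018 dy=-0.0009 z=0.1972 yaw=-161.46 0.0116
up t=48.58 fx=-9.3 fy=13.6 fz=9.9 T=[1.82 1.38 0.18] dx=-0.0018 dy=-0.0009 z=0.1972 yaw=-161.46 0.0121
x t=48.83 fx=-9.3 fy=14.0 fz=8.3 T=[1.81 1.22 0.22] dx=-0.0017 dy=-0.0009 z=0.1972 yaw=-161.46 0.0117
x t=49.08 fx=-10.0 fy=14.5 fz=9.4 T=[1.75 1.52 0.2 ] dx=-0.0015 dy=-0.0009 z=0.1972 yaw=-161.46 0.0118
x t=49.33 fx=-13.4 fy=14.5 fz=11.5 T=[1.64 1.84 0.2 ] dx=-0.0013 dy=-0.0009 z=0.1972 yaw=-161.46 0.0119
x t=49.58 fx=-14.9 fy=13.4 fz=12.1 T=[1.53 2.1  0.23] dx=-0.0010 dy=-0.0009 z=0.1973 yaw=-161.45 0.0119
y t=49.58 fx=-14.9 fy=13.4 fz=12.1 T=[1.53 2.1  0.23] dx=-0.0010 dy=-0.0009 z=0.1973 yaw=-161.45 0.0119
y t=49.83 fx=-15.5 fy=15.3 fz=11.1 T=[1.62 2.19 0.24] dx=-0.0010 dy=-0.0010 z=0.1973 yaw=-161.45 0.012
```

View pics/k.png

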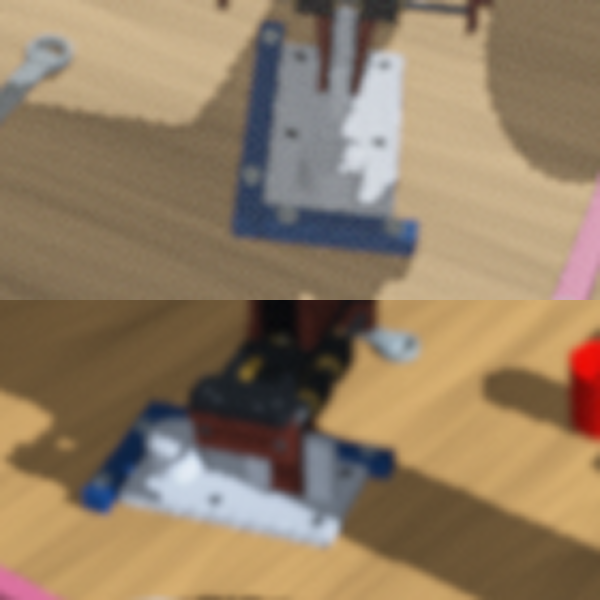

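Picture 9: the bracket is in the corner, but from the scene side the end fence hides the contact, and dx still crept 0.7 mm with a vertical load on. So I'm not convinced of the end contact. Next I'll drive fz to about 2 N while holding 14 N in X and Y.

```bash
cat > seat3.py <<'E'
from h import *
ys=np.radians(18.4);X=np.array([np.cos(ys),np.sin(ys)]);Y=np.array([-X[1],X[0]])
v=np.load('t.npy');t=v[:2];z=v[2];f0=v[3:]
for i in range(26):
    s=r.sense();f=s['contact_force']-f0;d=s['tcp_pos'][:2]-[.622,.2025];fx,fy,fz=-f[:2]@X,f[:2]@Y,f[2]
    if i%2==0: print('t=%.2f fx=%.1f fy=%.1f fz=%.1f tz=%.2f dx=%.4f dy=%.4f z=%.4f cmdx=%.4f cmdz=%.4f pitch/roll'%(s['clock'],fx,fy,fz,s['torque'][2],d@X+.035,d@Y,s['tcp_pos'][2],(t-[.622,.2025])@X+.035,z),s['orientation'].round(2))
    if s['clock']>62 : break
    c=lambda e:np.clip(e,-.0005,.0005)
    z+=c((fz-2)/6e3); t=t+X*c((14-fx)/12e3)-Y*c((14-fy)/15e3)
    r.servo_line([*t,z],speed=.02)
np.save('t.npy',[*t,z,*f0])
b=snap('side','m2')
A=b['frame'][225:265,160:240];cv2.imwrite('pics/m.png',cv2.resize(A,(800,400),interpolation=cv2.INTER_CUBIC)[:,:,::-1])
E
python3 seat3.py
```

```text
t=49.93 fx=15.3 fy=14.8 fz=11.8 tz=0.21 dx=-0.0010 dy=-0.0010 z=0.1973 cmdx=0.0007 cmdz=0.1981 pitch/roll [ 179.66   -0.41 -161.45]
t=50.43 fx=11.4 fy=14.9 fz=8.1 tz=0.25 dx=-0.0009 dy=-0.0010 z=0.1974 cmdx=0.0007 cmdz=0.1991 pitch/roll [ 179.66   -0.41 -161.45]
t=50.93 fx=11.2 fy=14.4 fz=6.7 tz=0.19 dx=-0.0005 dy=-0.0010 z=0.1976 cmdx=0.0012 cmdz=0.2001 pitch/roll [ 179.67   -0.47 -161.46]
t=51.43 fx=9.1 fy=13.3 fz=2.4 tz=0.18 dx=-0.0001 dy=-0.0011 z=0.1978 cmdx=0.0017 cmdz=0.2010 pitch/roll [ 179.66   -0.54 -161.46]
t=51.93 fx=11.3 fy=14.8 fz=3.7 tz=0.21 dx=0.0004 dy=-0.0011 z=0.1979 cmdx=0.0024 cmdz=0.2012 pitch/roll [ 179.65   -0.59 -161.45]
t=52.43 fx=10.8 fy=13.7 fz=2.2 tz=0.22 dx=0.0009 dy=-0.0011 z=0.1980 cmdx=0.0030 cmdz=0.2015 pitch/roll [ 179.64   -0.6  -161.46]
t=52.93 fx=9.2 fy=13.4 fz=2.6 tz=0.23 dx=0.0015 dy=-0.0011 z=0.1980 cmdx=0.0035 cmdz=0.2016 pitch/roll [ 179.65   -0.6  -161.46]
t=53.43 fx=10.1 fy=13.4 fz=1.7 tz=0.22 dx=0.0022 dy=-0.0011 z=0.1981 cmdx=0.0043 cmdz=0.2019 pitch/roll [ 179.64   -0.62 -161.45]
t=53.93 fx=11.4 fy=15.1 fz=2.8 tz=0.22 dx=0.0025 dy=-0.0011 z=0.1982 cmdx=0.0049 cmdz=0.2022 pitch/roll [ 179.64   -0.7  -161.45]
t=54.43 fx=14.4 fy=13.8 fz=3.0 tz=0.23 dx=0.0026 dy=-0.0011 z=0.1982 cmdx=0.0052 cmdz=0.2023 pitch/roll [ 179.64   -0.74 -161.46]
t=54.93 fx=13.7 fy=14.5 fz=1.4 tz=0.23 dx=0.0026 dy=-0.0012 z=0.1982 cmdx=0.0053 cmdz=0.2025 pitch/roll [ 179.63   -0.76 -161.46]
t=55.43 fx=13.5 fy=14.0 fz=1.1 tz=0.25 dx=0.0026 dy=-0.0011 z=0.1981 cmdx=0.0053 cmdz=0.2025 pitch/roll [ 179.64   -0.76 -161.46]
t=55.93 fx=12.5 fy=13.8 fz=1.2 tz=0.24 dx=0.0027 dy=-0.0011 z=0.1983 cmdx=0.0053 cmdz=0.2028 pitch/roll [ 179.64   -0.76 -161.46]
```

View pics/m.png

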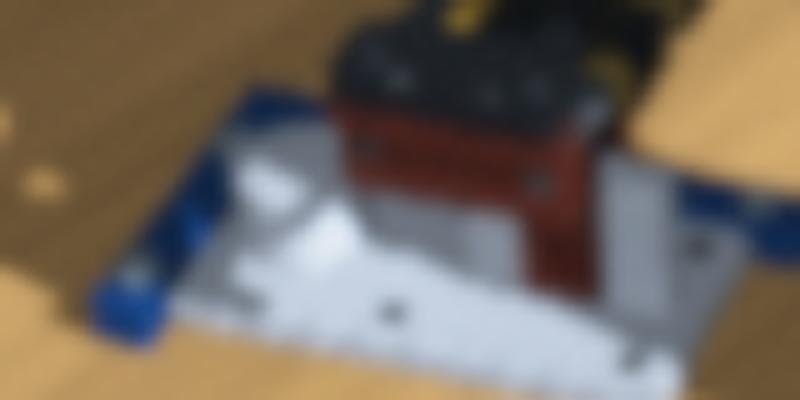

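Picture 10 (side crop): the plate end now lies against the end fence with no gap at (170,310)–(235,130). The unloading showed that the earlier X stop was friction: the bracket slid on and then stopped dead at TCP dx 0.0026. The tool has tilted 0.76° under load; corrected for that, the grasp is at (0.0004, ~0), which is the measured seat. I'll level the tool so the bracket lies flat and raise the X push to cover friction.

```bash
cat > seat4.py <<'E'
from h import *
ys=np.radians(18.4);X=np.array([np.cos(ys),np.sin(ys)]);Y=np.array([-X[1],X[0]])
v=np.load('t.npy');t=v[:2];z=v[2];f0=v[3:6];R=180.;P=0.
for i in range(32):
    s=r.sense();f=s['contact_force']-f0;fx,fy,fz=-f[:2]@X,f[:2]@Y,f[2]
    ro=s['orientation'][0]%360-180;pi=s['orientation'][1]
    d=s['tcp_pos'][:2]-[.622,.2025]; gx=d@X+.035+.163*np.radians(pi); gy=d@Y-.163*np.radians(ro)
    if i%2==0 or i>28: print('t=%.2f fx=%.1f fy=%.1f fz=%.1f T=%s gx=%.4f gy=%.4f z=%.4f ro=%.2f pi=%.2f yaw=%.2f cmdRP %.2f %.2f'%(s['clock'],fx,fy,fz,s['torque'].round(2),gx,gy,s['tcp_pos'][2],ro,pi,s['orientation'][2],R-180,P))
    if s['clock']>65.5: break
    c=lambda e,l:np.clip(e,-l,l)
    dr=c(-.4*ro,.12);dp=c(-.4*pi,.12);R+=dr;P+=dp
    z+=c((fz-5)/6e3,.0005); t=t+X*(c((19-fx)/15e3,.0005)-.163*np.radians(dp))-Y*(c((16-fy)/15e3,.0005)-.163*np.radians(dr))
    r.servo_line([*t,z],rotation=[R,P,-161.6],speed=.02)
np.save('t.npy',[*t,z,*f0])
b=snap('side','n2');a=snap('scene','n1')
A=b['frame'][225:265,160:240];B=a['frame'][220:290,230:370]
cv2.imwrite('pics/n.png',np.vstack([cv2.resize(A,(600,300),interpolation=cv2.INTER_CUBIC),cv2.resize(B,(600,300),interpolation=cv2.INTER_CUBIC)])[:,:,::-1])
E
python3 seat4.py
```

```text
t=56.48 fx=13.6 fy=13.6 fz=1.1 T=[1.81 2.56 0.2 ] gx=0.0005 gy=-0.0001 z=0.1983 ro=-0.36 pi=-0.78 yaw=-161.46 cmdRP 0.00 0.00
t=56.98 fx=16.0 fy=14.6 fz=5.1 T=[1.75 3.43 0.27] gx=0.0005 gy=-0.0000 z=0.1981 ro=-0.18 pi=-0.62 yaw=-161.45 cmdRP 0.22 0.24
t=57.48 fx=16.8 fy=15.3 fz=6.3 T=[1.77 3.82 0.25] gx=0.0006 gy=0.0000 z=0.1980 ro=-0.07 pi=-0.44 yaw=-161.44 cmdRP 0.34 0.48
t=57.98 fx=17.4 fy=14.8 fz=5.4 T=[1.75 3.93 0.22] gx=0.0007 gy=0.0000 z=0.1980 ro=-0.03 pi=-0.22 yaw=-161.45 cmdRP 0.39 0.72
t=58.48 fx=17.1 fy=15.5 fz=6.2 T=[1.75 4.08 0.15] gx=0.0007 gy=0.0000 z=0.1979 ro=-0.02 pi=-0.11 yaw=-161.44 cmdRP 0.42 0.87
t=58.98 fx=17.5 fy=16.7 fz=6.8 T=[1.68 4.2  0.21] gx=0.0007 gy=0.0000 z=0.1979 ro=-0.00 pi=-0.06 yaw=-161.44 cmdRP 0.43 0.94
t=59.48 fx=18.3 fy=14.9 fz=4.2 T=[1.65 4.18 0.2 ] gx=0.0008 gy=0.0000 z=0.1979 ro=-0.00 pi=-0.04 yaw=-161.45 cmdRP 0.43 0.99
t=59.98 fx=18.9 fy=16.1 fz=5.4 T=[1.67 4.21 0.25] gx=0.0008 gy=0.0001 z=0.1979 ro=-0.00 pi=-0.02 yaw=-161.44 cmdRP 0.44 1.02
t=60.48 fx=18.9 fy=16.9 fz=4.8 T=[1.73 4.28 0.23] gx=0.0008 gy=0.0001 z=0.1980 ro=-0.00 pi=-0.02 y
[... 447 characters left out ...]
.22] gx=0.0008 gy=0.0001 z=0.1979 ro=-0.00 pi=-0.00 yaw=-161.44 cmdRP 0.44 1.07
t=62.98 fx=19.3 fy=15.7 fz=5.8 T=[1.73 4.23 0.22] gx=0.0008 gy=0.0000 z=0.1979 ro=-0.01 pi=0.00 yaw=-161.44 cmdRP 0.44 1.07
t=63.48 fx=19.4 fy=15.1 fz=4.6 T=[1.79 4.18 0.21] gx=0.0008 gy=0.0000 z=0.1979 ro=-0.00 pi=-0.00 yaw=-161.44 cmdRP 0.45 1.06
t=63.73 fx=19.1 fy=16.0 fz=5.4 T=[1.77 4.27 0.17] gx=0.0008 gy=0.0000 z=0.1979 ro=-0.00 pi=0.00 yaw=-161.44 cmdRP 0.45 1.07
t=63.98 fx=18.0 fy=16.6 fz=5.6 T=[1.8  4.25 0.26] gx=0.0008 gy=0.0000 z=0.1979 ro=-0.00 pi=0.00 yaw=-161.44 cmdRP 0.45 1.07
t=64.23 fx=18.9 fy=16.3 fz=4.4 T=[1.8  4.18 0.24] gx=0.0008 gy=0.0000 z=0.1979 ro=0.00 pi=-0.01 yaw=-161.44 cmdRP 0.45 1.06
```

View pics/n.png

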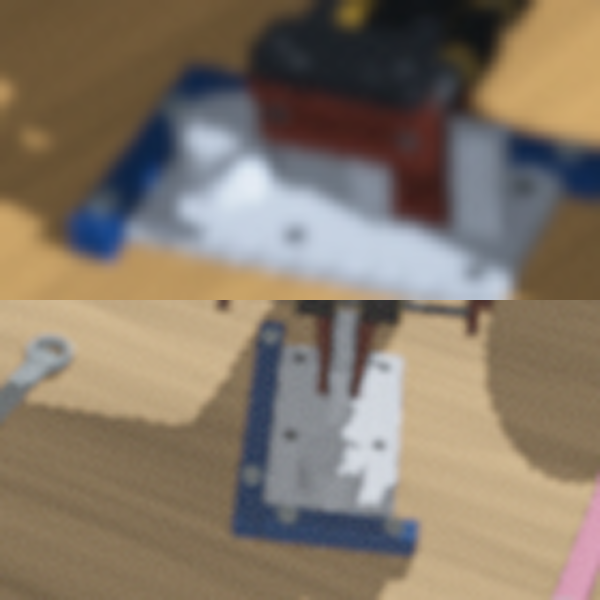

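Picture 11: the plate is flush along the long fence (scene crop x≈268) and against the end fence (y≈507), and the bystanders in view are unmoved. The projected moments (3.46 and 3.05 N m) match bearing at both fences with the bench load under the rib. I'll press down slightly to be sure it's flat, then hand in.

```bash
cat > fin.py <<'E'
from h import *
ys=np.radians(18.4);X=np.array([np.cos(ys),np.sin(ys)]);Y=np.array([-X[1],X[0]])
v=np.load('t.npy');t=v[:2];z=v[2];f0=v[3:6]
def show():
    s=r.sense();f=s['contact_force']-f0;d=s['tcp_pos'][:2]-[.622,.2025]
    print('t=%.2f fx=%.1f fy=%.1f fz=%.1f TY=%.2f TX=%.2f gx=%.4f gy=%.4f z=%.4f'%(s['clock'],-f[:2]@X,f[:2]@Y,f[2],s['torque'][:2]@Y,s['torque'][:2]@X,d@X+.035,d@Y,s['tcp_pos'][2]),s['orientation'].round(2),round(s['opening'],4)); return f
show()
for i in range(4):
    z-=.0005; r.servo_line([*t,z],rotation=[180.45,1.06,-161.6],speed=.02); f=show()
    if f[2]>10: break
r.wait(.3); f=show()
if -f[:2]@X>12 and f[:2]@Y>10: r.hand_in(); print('handed in')
E
python3 fin.py
```

```text
t=64.58 fx=18.2 fy=15.2 fz=4.6 TY=3.44 TX=3.05 gx=0.0008 gy=0.0001 z=0.1979 [ 180.     -0.   -161.45] 0.012
t=64.83 fx=19.7 fy=15.7 fz=6.8 TY=3.59 TX=2.98 gx=0.0008 gy=0.0001 z=0.1979 [-1.8000e+02 -1.0000e-02 -1.6144e+02] 0.0114
t=65.08 fx=21.1 fy=15.6 fz=9.0 TY=3.77 TX=2.97 gx=0.0008 gy=0.0001 z=0.1978 [-1.8000e+02  1.0000e-02 -1.6144e+02] 0.0119
t=65.33 fx=22.9 fy=16.1 fz=10.9 TY=3.88 TX=2.97 gx=0.0007 gy=0.0001 z=0.1977 [-1.7999e+02  1.0000e-02 -1.6144e+02] 0.0118
t=65.63 fx=23.9 fy=16.2 fz=9.7 TY=3.81 TX=2.97 gx=0.0007 gy=0.0001 z=0.1978 [-1.7999e+02  1.0000e-02 -1.6144e+02] 0.0116
the job is handed in; nothing more can be done
handed in
```

I did both parts in the order asked and handed the job in at about 65.6 s. The bracket was still gripped and pressed into the blue corner. No verdict was reported.

- **Gauge:** I pushed the knob down to its stop with closed fingers. The force slope rose at 30 mm of travel, where the foot meets the boss, and reached about 13 N at the stop. I held it 0.7 s and released it; the side picture afterwards showed the gauge back up.
- **Bracket:** I gripped the rib, slid the bracket 95 mm out from under the gauge, lifted it over the red pot and laid it in the blue stop with the boss towards the end fence.
- **Final press:** The last reading was about 24 N towards the end fence, 16 N towards the long fence and 10 N down. Tool tilt was within 0.01°, and the position was within 1 mm of the measured seat and did not move under extra push.

**Checks that disagreed:**
- The first X stop, at 14 N, was only friction. Once I took off the downforce, the bracket slid about 2.4 mm further before it met the end fence.
- That push tilted the tool by 0.76°, which I levelled out.
- The tool sits 0.8 mm higher than when it gripped the bracket. It hardly sank under extra downforce, so I take this as a small slip in the grip and the plate as flat. I did not check that directly.
- The last pictures show the plate against both fences, though the end fence hides its contact line from the scene camera. The bystanders in view had not moved; I did not re-check the others.

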